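Bring the red wax tin round to the front

ROBOT

A 6-joint arm with a two-finger parallel gripper is mounted at the origin on the work surface. World frame = base frame: x ahead of the robot, y to its left, z up, the work surface at z = 0. Lengths are in m, angles in degrees, forces in N, time in s.
With the tool pointing down it reaches from about 0.4 to 0.825 m from the base axis. Payload 7 kg.
Tool frame: the origin (TCP) lies between the finger pads; the fingertips stand 19 mm ahead of it and the grasp point (between the pads) is the TCP; z points along the fingers, y is the line along which they close (so a half turn about z gives the same grasp; the last joint's range is limited). The gripper opens to 85 mm and grips with 20 to 120 N. Pads are 22 mm wide; open, the fingers measure 114 mm over their backs; the gripper's body (76 mm by 85 mm) begins 54 mm behind the grasp point. The pads swing forward as they close: fully open they stand 13 mm farther back than shut.
Start: joints at [89.273, 20.546, 0.682, 0, -70.136, -16.507], TCP at [0.2, 0.645, 0.25] pointing down, gripper open.
Joint ranges: [-176.03, 176.03], [-82.01, 121.73], [-58.28, 71.71], [-173.87, 95.51], [-174.79, -0.11], [-173.66, 173.66]. Speed limits (degrees/s): [136.94, 136.94, 172.46, 180, 180, 180].

INTERFACE

Orientations are given as a 3x3 rotation matrix whose columns are the frame's x, y, z axes.
In Python, from plant import ctrl, optics gives the robot as it stands.
- The arm moves only by the shell command python3 -m crank 'ROWS' [OPENING] [FORCE]. ROWS is JSON, a list of rows, each a list of 2 entries, a list of its own where there are three numbers: the shift along the tool's x, y, z in cm, then the turn, a rotation vector about the tool's x, y, z in rad. A call has 1 to 5 rows; each row shifts and turns the commanded pose from where the row before left it, along the tool's axes as they then stand; what a row does not reach is not made up. A row lasts 1/12 s, in which the tool goes at most 41.7 mm and 7.16 degrees, less where a joint would pass 70% of its speed; a pose out of reach is approached as far as the arm can. A call with a gripper value outside its range is refused whole. OPENING is the opening in per cent of the stroke, from 0 (shut) to 100 (fully open), set as the call begins (- or left out, the last holds). The fingers move at their own pace and stop on an object; FORCE is the grip in N (left out, the last holds). Time passes only in rows, so rows that do not move let the fingers close. It gives the time, the measured TCP pose, the force, the opening and the grip force at its end, in the units of the state.
- ctrl.state(): the state, without advancing time (a new reading comes with each control period).
- optics.get_image(name): name is "side" or "top"; returns (picture, depth): 420x560x3 uint8, red, green, blue; 420x560 float32, m along the optical axis (not along the pixel's ray), 0 where there is no reading.
- optics.camera_params(name): a dict with "fovy" (degrees; the focal length in pixels is half the picture's height over the tangent of half this angle, whatever the lens; pixels are square), "cx", "cy" (the principal point, pixels), "D" ([k1, k2, p1, p2, k3] as OpenCV has them; the pictures are not rectified), "world_from_camera" (4x4, takes a point from camera to world coordinates). Camera axes: x right, y up, looking along -z (the intrinsics and any distortion apply to the point x, -y, -z); pixel columns grow to the right and rows downward; lengths in m; the calibration is good to about 2 mm. A picture is of the moment at which its call begins. camera_params takes no time and is no camera call.
- ctrl.close_job(): hands the job in; it is judged then, once.
The state is a dict: "time_s": time; "joint_pos": joint angles; "joint_velocities": joint speeds; "joint_torque": joint torques, N m; "tool_pos": TCP position; "ee_rot": TCP orientation; "wrist_force": force on the tool from outside, world axes, zero at the start; "torque": the same for the moment, N m; "finger_gap": finger opening in m; "gripper_force": force on a finger pad.
Only numpy, scipy, OpenCV 4.12 (cv2) and the standard library are available. Lean on these libraries where they do the work, as an engineer would, in place of code of your own. Each camera call takes 0.05 s, during which the arm holds its last target. There are 200 camera calls.

TASK

Pull the tray of the little wax shelf all the way out to its stop, then turn the wax turntable until the red tin stands squarely at the front, in line with the tray's brass pull knob. Finish with a firm grip on the turntable's dark centre knob, holding it still there for the tin to be picked out, with the tray still fully out (do not let go at the end), and leave the other things on the bench undisturbed.

Things in the scene. Friction and masses are not known exactly. Their poses are not given: they have to be found in the camera images.
- wax_shelf: Small birch bench-top shelf, fixed, up to 0.18 rad askew. Origin on the bench, right under the turntable's axis as it stands with the tray fully in; x points into the shelf, -x out of its open front. Side walls 262 mm apart over their outsides. Its board overhead (underside 172 mm, top 190 mm above the bench) begins 70 mm in front of the origin and hides most of the turntable until the tray is out.
- tray (a joint): Oak tray on runners in the shelf, sliding level and straight out of its front, towards the robot. 0 m = fully in (it starts up to 30 mm out), 0.18 m = fully out at its stop. About 2.5 to 4 N slides it; it stays where it is left. 210 mm wide, 225 mm long; front board's top edge 50 mm above the bench.
- pull (a point): Grip centre of the brass pull knob in the middle of the tray's front board, moving with the tray, 34 mm above the bench: a level round knob 28 mm in diameter, 26 mm long, its axis along the pull; a 16 mm neck, 10 mm long, joins it to the board, whose face is 23 mm behind this point. Free bench below it. x points straight into the shelf (pull along -x), y to the robot's left, z up.
- tray_axis (a point): Point on the turntable's upright axis at its disc's top face, 43 mm above the bench, 148 mm behind pull; it moves with the tray and does not turn with the turntable. Axes as pull: -x points to the front, to the pull knob. With the tray fully out, the front edge of the shelf's board is 110 mm behind this point.
- carousel (a joint): Angle (rad) of the birch turntable on the tray, disc 184 mm across, 15 mm thick; turns endlessly either way on an easy bearing (about 0.02 N m), growing anticlockwise seen from above; 0 (or a full turn) = red tin squarely at the front. Five aluminium cups, 43 mm in diameter, 14 mm high, stand evenly round it, centres 65 mm from the axis.
- centre_knob: Dark upright round wooden knob on a slim post in the middle of the turntable, rigid with it: 40 mm in diameter, 35 mm high. Origin at the centre of its underside, 112 mm above the bench (top at 147 mm), on the turntable's axis. The tins' tops are at 96 mm, below it.
- tin_red: The red wax tin: aluminium tin with a red lid and red band, 35 mm in diameter, 50 mm high, pushed snugly into one of the five cups, from where it is not to be taken (the others hold a violet, a blue, a green and a yellow tin of the same size). Origin at the centre of its underside, 46 mm above the bench.
- scraper_0: Bystander: pale blue polycarbonate scraper, 140 x 60 x 5 mm, upright in a slot of the oak stand (90 x 120 x 42 mm, screwed down) to the left; its top is 78 mm above the bench. Origin at the middle of its lower edge.
- scraper_1: Bystander: orange polycarbonate scraper, 140 x 60 x 5 mm, upright in a slot of the oak stand (90 x 120 x 42 mm, screwed down) to the left; its top is 78 mm above the bench. Origin at the middle of its lower edge.
- scraper_2: Bystander: clear polycarbonate scraper, 140 x 60 x 5 mm, upright in a slot of the oak stand (90 x 120 x 42 mm, screwed down) to the left; its top is 78 mm above the bench. Origin at the middle of its lower edge.
- brush: Bystander: copper bristle brush with an oak back, 55 x 125 x 36 mm, bristles down on the bench to the right. Origin at the centre of its underside.
- tip_protector: Bystander: birch ski tip protector, slotted block about 98 x 55 x 26 mm, on the bench to the right. Origin near the centre of its underside.
- mug: Bystander: tin mug, 82 mm in diameter, 82 mm high, on the bench to the left. Origin at the centre of its underside.

How it is judged:
By the outcome, as a careful person would: the job done as asked, in the order asked, and still so for the second after the job is handed in, while the arm keeps its last pose, push and grip.
It also fails if it takes over 58 s, if anything falls off the work surface, if the arm or the gripper's body presses on something with over 40 N, if the wrist force passes 120 N, or if a joint passes its speed limit or range.

## Working session

There is one attempt and no reset: what is moved stays moved. The work goes in short steps, Python scripts to look and compute and a shell command to move; the robot and the scene stay as the last step left them, time stands still between calls to the robot, and variables do not carry over. Pictures are saved under pics/ and viewed, at most 10 in all, crops included, and the job is handed in when it is done.

```bash
ls; mkdir -p pics; cat > h.py <<'E'
import numpy as np, cv2
from plant import ctrl, optics
def K(p,h=420):
    f=h/2/np.tan(np.radians(p["fovy"])/2)
    return np.array([[f,0,p["cx"]],[0,f,p["cy"]],[0,0,1.]])
def rays(name,uv):
    p=optics.camera_params(name)
    n=cv2.undistortPoints(np.array(uv,float).reshape(-1,1,2),K(p),np.array(p["D"],float)).reshape(-1,2)
    T=np.array(p["world_from_camera"]); d=np.c_[n[:,0],-n[:,1],-np.ones(len(n))]
    return T[:3,3],d@T[:3,:3].T
def plane(name,uv,z):
    o,d=rays(name,uv); return o+d*((z-o[2])/d[:,2])[:,None]
def withdepth(name,uv,dep):
    o,d=rays(name,uv); return o+d*np.array([dep[int(round(v)),int(round(u))] for u,v in uv])[:,None]
def tri(n1,uv1,n2,uv2):
    o1,d1=rays(n1,[uv1]);o2,d2=rays(n2,[uv2]);d1=d1[0];d2=d2[0]
    s,t=np.linalg.lstsq(np.c_[d1,-d2],o2-o1,rcond=None)[0]
    a=o1+s*d1;b=o2+t*d2
    return (a+b)/2,np.linalg.norm(a-b)
def project(name,P):
    p=optics.camera_params(name);T=np.linalg.inv(np.array(p["world_from_camera"]))
    c=np.atleast_2d(P)@T[:3,:3].T+T[:3,3]; c=c*[1,-1,-1]
    return cv2.projectPoints(c,np.zeros(3),np.zeros(3),K(p),np.array(p["D"],float))[0].reshape(-1,2)
def shot(name,fn=None):
    im,d=optics.get_image(name)
    if fn: cv2.imwrite(fn,cv2.cvtColor(im,cv2.COLOR_RGB2BGR))
    return im,d
E
python3 - <<'E'
from h import *
for n in("side","top"):
    im,d=shot(n,f"pics/{n}0.png"); np.savez(f"{n}0.npz",im=im,d=d)
    p=optics.camera_params(n);print(n,p["fovy"],np.round(p["world_from_camera"],3).tolist(),(d>0).mean())
print(ctrl.state())
E
```

```text
pics
side 54.318792509093015 [[-0.766, 0.488, -0.42, 0.195], [-0.643, -0.563, 0.519, 0.52], [0.017, 0.667, 0.745, 0.839], [0.0, 0.0, 0.0, 1.0]] 0.9959013605442177
top 49.07195105425323 [[-0.002, 0.995, -0.099, 0.487], [-1.0, -0.003, -0.01, -0.005], [-0.01, 0.099, 0.995, 1.196], [0.0, 0.0, 0.0, 1.0]] 0.9959948979591837
{'time_s': 0.1, 'joint_pos': array([ 8.92711119e+01,  2.05873430e+01,  6.40183749e-01, -1.71731516e-02,
       -7.01364504e+01, -1.65051223e+01]), 'joint_velocities': array([ 0.02626299, -0.06127942,  0.15119566,  0.095332  ,  0.10089229,
        0.02920808]), 'joint_torque': array([-2.90667878e-03, -5.84764445e+01,  2.94107276e+01,  6.95450082e+00,
       -3.17795144e-03,  4.32776460e-06]), 'tool_pos': array([0.19991258, 0.64430347, 0.24946781]), 'ee_rot': array([[ 9.55072446e-01, -2.96372288e-01, -3.00436079e-04],
       [-2.96372405e-01, -9.55071348e-01, -1.45554483e-03],
       [ 1.44445261e-04,  1.47919173e-03, -9.99998896e-01]]), 'wrist_force': array([-0.6476704 , -0.02427742, -0.48443733]), 'torque': array([-0.07359146, -0.01460486, -0.04025491]), 'gripper_force': 0.0, 'finger_gap': 0.08535298341935792}
```

View pics/side0.png

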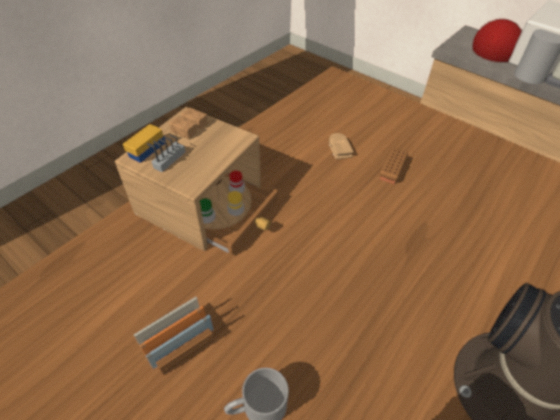

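View pics/top0.png

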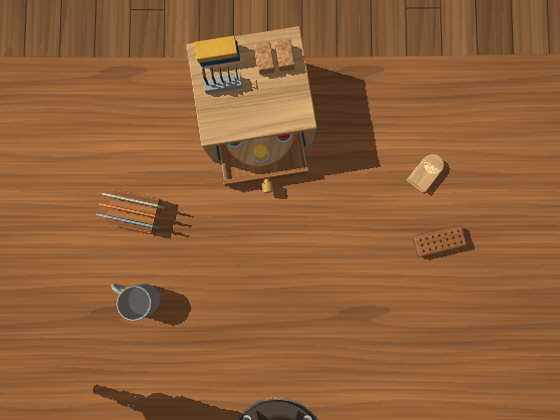

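The side view shows the knob at (263,224), the red tin at (236,180), yellow at (235,205) and green at (206,208). The top view shows the knob at (267,186), the red tin partly visible at (284,136), and the shelf's board with its front edge running from about (202,146) to (315,128).

```bash
python3 - <<'E'
from h import *
r={}
for n,box in(("side",(250,212,280,236)),("top",(255,172,280,200))):
    z=np.load(n+"0.npz");im=z["im"];d=z["d"]
    hsv=cv2.cvtColor(im,cv2.COLOR_RGB2HSV);x0,y0,x1,y1=box
    m=np.zeros(im.shape[:2],np.uint8);m[y0:y1,x0:x1]=cv2.inRange(hsv,(17,130,120),(32,255,255))[y0:y1,x0:x1]
    k,l,s,c=cv2.connectedComponentsWithStats(m);i=1+s[1:,4].argmax();print(n,s[i],c[i])
    ys,xs=np.where(l==i);P=withdepth(n,list(zip(xs,ys)),d);print(P.mean(0),P.min(0),P.max(0)); r[n]=c[i]
    mr=cv2.inRange(hsv,(0,200,90),(6,255,255))|cv2.inRange(hsv,(172,200,90),(180,255,255));mr[:110 if n=="top" else 160]=0;mr[200:]=0;mr[:,:200]=0;mr[:,320:]=0
    k,l,s,c=cv2.connectedComponentsWithStats(mr)
    for i in range(1,k):
        if s[i,4]>8:
            ys,xs=np.where(l==i);P=withdepth(n,list(zip(xs,ys)),d);print(n,"red",s[i],c[i],P.mean(0),P.max(0))
print(tri("side",r["side"],"top",r["top"]))
z=np.load("top0.npz");d=z["d"]
# board top: points at z~.19
v,u=np.mgrid[20:160,180:330];uv=np.c_[u.ravel(),v.ravel()]
P=withdepth("top",uv,d);b=abs(P[:,2]-.19)<.008
pts=P[b][:,:2].astype(np.float32);rc=cv2.minAreaRect(pts);print(rc,cv2.boxPoints(rc))
# front board top edge z~.05
b=(abs(P[:,2]-.05)<.006)&(uv[:,1]>150);print(b.sum())
v,u=np.mgrid[155:195,205:320];uv=np.c_[u.ravel(),v.ravel()];P=withdepth("top",uv,d)
b=abs(P[:,2]-.05)<.004;rc=cv2.minAreaRect(P[b][:,:2].astype(np.float32));print(rc,P[b].mean(0));print(cv2.boxPoints(rc))
# front edge line of board: per column lowest
m=np.zeros((420,560),bool);v,u=np.mgrid[20:160,180:330];uv=np.c_[u.ravel(),v.ravel()];P=withdepth("top",uv,d);b=abs(P[:,2]-.19)<.006
e=[]
for c in range(208,308):
    q=b&(uv[:,0]==c)
    if q.any(): e.append(P[q][P[q][:,0].argmin()])
e=np.array(e);f=cv2.fitLine(e[:,:2].astype(np.float32),cv2.DIST_HUBER,0,.01,.01).ravel();print(f,np.degrees(np.arctan2(-f[0],f[1])))
E
```

```text
side [255 217  14  13 126] [261.29365079 222.65873016]
[0.6396789  0.03820239 0.05466098] [ 0.19522712 -0.01129592  0.00142686] [0.67508801 0.51969388 0.83897911]
side red [230 172  11  10  80] [235.3    175.9625] [ 0.77312334 -0.01040127  0.09646912] [0.79038224 0.00321948 0.10069823]
top [262 179   9  14 101] [266.05940594 185.64356436]
[0.64821196 0.02788921 0.04465371] [0.63243011 0.01787642 0.03606538] [0.66623185 0.03844648 0.05265248]
top red [280 134   9   3  12] [284.25 135.5 ] [ 0.76459805 -0.01799979  0.09412443] [ 0.76750731 -0.00762507  0.09716727]
(array([0.64911062, 0.02805534, 0.03790969]), np.float64(7.910923496801434e-05))
((0.8563716411590576, 0.05915484577417374), (0.2414623200893402, 0.2618698179721832), 9.049790382385254) [[ 0.7165482   0.16946974]
 [ 0.7577385  -0.08914032]
 [ 0.9961951  -0.05116005]
 [ 0.9550048   0.20745   ]]
97
((0.6801574230194092, 0.04662584513425827), (0.24352708458900452, 0.0908544659614563), 88.01150512695312) [0.67582723 0.03203842 0.04935451]
[[ 0.63053244 -0.0734881 ]
 [ 0.72133225 -0.07664065]
 [ 0.7297824   0.16673979]
 [ 0.6389826   0.16989234]]
[ 0.15801062 -0.9874374   0.73678464  0.05254035] -170.90855
```

```bash
cat >> h.py <<'E'
from scipy.spatial.transform import Rotation as Ro
YAW=9.05
def go(xyz,yaw=None):
    "tool-frame shift (cm) to xyz, and the turn (rad) about tool z to bring tool x to the yaw (deg)"
    s=ctrl.state();R=s["ee_rot"];print("shift cm",np.round(R.T@(np.array(xyz)-s["tool_pos"])*100,2))
    if yaw is not None:
        Rt=np.c_[[np.cos(np.radians(yaw)),np.sin(np.radians(yaw)),0],[np.sin(np.radians(yaw)),-np.cos(np.radians(yaw)),0],[0,0,-1]]
        print("turn",np.round(Ro.from_matrix(R.T@Rt).as_rotvec(),4))
    print("t",s["time_s"],"q",np.round(s["joint_pos"],1),"p",np.round(s["tool_pos"],4),"F",np.round(s["wrist_force"],1),"gap",s["finger_gap"],s["gripper_force"])
E
R='[[3.0,2.27,0],[0,0,0]]'
python3 -m crank '[[[3.0,2.27,0],[0,0,0]],[[3.0,2.27,0],[0,0,0]],[[3.0,2.27,0],[0,0,0]],[[3.0,2.27,0],[0,0,0]],[[3.0,2.27,0],[0,0,0]]]' 100 60
python3 -m crank '[[[3.0,2.27,0],[0,0,0]],[[3.0,2.27,0],[0,0,0]],[[3.0,2.27,0],[0,0,0]],[[3.0,2.27,0],[0,0,0]],[[3.0,2.27,0],[0,0,0]]]'
python3 -m crank '[[[3.0,2.27,0],[0,0,0]],[[3.0,2.27,0],[0,0,0]],[[3.0,2.27,0],[0,0,0]],[[3.0,2.27,0],[0,0,0]],[[3.0,2.27,0],[0,0,0]]]'
python3 -c "
from h import *
go([.640,.027,.25],YAW)"
```

```text
time_s: 0.52
tool_pos: [0.3102, 0.4901, 0.2499]
ee_rot: [[0.955, -0.296, -0.0], [-0.296, -0.955, -0.001], [-0.0, 0.001, -1.0]]
wrist_force: [0.9, 1.1, 0.9]
finger_gap: 0.0855
gripper_force: 0.0
time_s: 0.93
tool_pos: [0.4198, 0.3372, 0.2502]
ee_rot: [[0.955, -0.296, -0.0], [-0.296, -0.955, -0.0], [-0.0, 0.0, -1.0]]
wrist_force: [0.3, 0.6, -0.2]
finger_gap: 0.0852
gripper_force: 0.0
time_s: 1.35
tool_pos: [0.5295, 0.1844, 0.2502]
ee_rot: [[0.955, -0.296, -0.0], [-0.296, -0.955, 0.0], [-0.0, 0.0, -1.0]]
wrist_force: [0.6, 0.9, 0.7]
finger_gap: 0.0855
gripper_force: 0.0
shift cm [15.22 11.76  0.02]
turn [-0.000e+00  2.000e-04 -4.586e-01]
t 1.35 q [ 39.2   9.8 -14.   -0.  -66.2  33.6] p [0.5295 0.1844 0.2502] F [0.6 0.9 0.7] gap 0.08545590343715473 0.0
```

```bash
python3 -m crank '[[[3.04,2.35,0],[0,0,0]],[[3.04,2.35,0],[0,0,0]],[[3.04,2.35,0],[0,0,0]],[[3.04,2.35,0],[0,0,0]],[[3.04,2.35,0],[0,0,0]]]' >/dev/null
python3 -m crank '[[[0,0,0],[0,0,-0.1147]],[[0,0,0],[0,0,-0.1147]],[[0,0,0],[0,0,-0.1147]],[[0,0,0],[0,0,-0.1147]],[[0,0,0],[0,0,0]]]' > /dev/null
python3 - <<'E'
from h import *
go([.646,.0268,.034],YAW)
im,_=shot("side"); 
P=[.646,.0268,.034]
print(project("side",[P]),project("top",[P]))
E
```

```text
shift cm [ 0.68  0.29 21.57]
turn [0.0001 0.001  0.0048]
t 2.1833 q [ 20.   17.3  -4.1  -0.  -68.7  79.3] p [0.6391 0.0286 0.2497] F [-0.5  0.1 -1.3] gap 0.08543957795468382 0.0
[[262.54012313 223.96492274]] [[266.60488408 187.07717759]]
```

```bash
python3 -m crank '[[[0.34,0.15,3.6],[0,0,0]],[[0.34,0.14,3.6],[0,0,0]],[[0,0,3.6],[0,0,0]],[[0,0,3.6],[0,0,0]],[[0,0,3.6],[0,0,0]]]' | grep force
python3 -m crank '[[[0,0,2.5],[0,0,0]],[[0,0,1.0],[0,0,0]],[[0,0,0],[0,0,0]]]' | grep -E "pos|force"
python3 -c "
from h import *
shot('side','pics/s1.png')
go([.646,.0268,.034],YAW)"
```

```text
wrist_force: [0.6, 0.4, -1.2]
gripper_force: 0.0
tool_pos: [0.6447, 0.0267, 0.0325]
wrist_force: [-0.5, 0.4, -0.4]
gripper_force: 0.0
shift cm [-0.03  0.02  0.08]
turn [ 0.0006  0.0018 -0.0017]
t 2.95 q [ 19.7  29.5 -16.5   0.  -44.1  79.3] p [0.6462 0.027  0.0348] F [-0.1  0.4  0.1] gap 0.08555791331820774 0.0
```

View pics/s1.png

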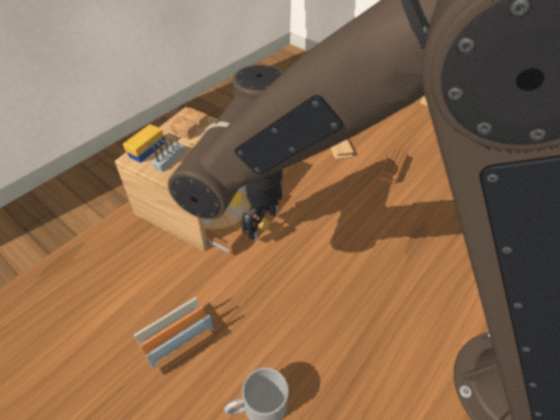

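The fingers straddle the brass knob at about (262,222), so I'll close on it.

```bash
python3 -m crank '[[[0,0,0],[0,0,0]],[[0,0,0],[0,0,0]],[[0,0,0],[0,0,0]],[[0,0,0],[0,0,0]],[[0,0,0],[0,0,0]]]' 0 60 >/dev/null
python3 -m crank '[[[0,0,0],[0,0,0]],[[0,0,0],[0,0,0]]]'
python3 -m crank '[[[-1,0,0],[0,0,0]],[[-1,0,0],[0,0,0]]]'
```

```text
time_s: 3.53
tool_pos: [0.6475, 0.0245, 0.0374]
ee_rot: [[0.988, 0.158, 0.002], [0.158, -0.988, -0.002], [0.002, 0.003, -1.0]]
wrist_force: [1.3, -13.1, 7.8]
finger_gap: 0.026
gripper_force: 58.8
time_s: 3.7
tool_pos: [0.6291, 0.0216, 0.0375]
ee_rot: [[0.987, 0.158, 0.005], [0.158, -0.987, -0.002], [0.004, 0.003, -1.0]]
wrist_force: [5.5, -14.6, 5.6]
finger_gap: 0.0266
gripper_force: 60.8
```

```bash
python3 -m crank '[[[-1.5,0.15,0.2],[0,0,0]],[[-2,0.05,0],[0,0,0]],[[-2,0,0],[0,0,0]],[[-2,0,0],[0,0,0]],[[-2,0,0],[0,0,0]]]' | grep -E "pos|force|gap"
python3 -m crank '[[[-2,0,0],[0,0,0]],[[-1,0,0],[0,0,0]],[[0,0,0],[0,0,0]]]' | grep -E "pos|force|gap"
python3 -c "
from h import *
go([.478,0,.036],YAW)"
```

```text
tool_pos: [0.5373, 0.0068, 0.0373]
wrist_force: [4.6, -9.3, 20.3]
finger_gap: 0.026
gripper_force: 62.2
tool_pos: [0.5049, 0.0016, 0.0372]
wrist_force: [-2.2, -8.6, 25.7]
finger_gap: 0.0263
gripper_force: 62.9
shift cm [-2.68 -0.27  0.11]
turn [ 0.0006 -0.0062  0.0016]
t 4.3667 q [ 22.6  18.8 -35.6   0.2 -35.2  76.4] p [0.5049 0.0016 0.0372] F [-2.2 -8.6 25.7] gap 0.026318707085462335 62.85767912864685
```

```bash
python3 -m crank '[[[-0.8,0.1,-0.2],[0,0,0]],[[-0.6,0,-0.1],[0,0,0]],[[-0.4,0,0],[0,0,0]],[[0,0,0],[0,0,0]]]' | grep -E "pos|force|gap"
python3 -m crank '[[[-0.4,0,0],[0,0,0]],[[-0.4,0,0],[0,0,0]],[[0,0,0],[0,0,0]]]' | grep -E "pos|force|gap"
python3 -m crank '[[[-0.4,0,0],[0,0,0]],[[0,0,0],[0,0,0]],[[0,0,0],[0,0,0]]]' | grep -E "pos|force|gap"
```

```text
tool_pos: [0.486, -0.0016, 0.0374]
wrist_force: [-2.4, -1.3, 13.6]
finger_gap: 0.0261
gripper_force: 63.7
tool_pos: [0.4844, -0.0017, 0.0376]
wrist_force: [23.1, -10.8, -15.6]
finger_gap: 0.0263
gripper_force: 62.4
tool_pos: [0.4828, -0.0018, 0.0382]
wrist_force: [29.7, -14.1, -15.2]
finger_gap: 0.0258
gripper_force: 63.2
```

```bash
python3 -m crank '[[[0.3,0.1,0],[0,0,0]],[[0,0,0],[0,0,0]],[[0,0,0],[0,0,0]]]' | grep -E "pos|force|gap"
```

```text
tool_pos: [0.483, -0.0021, 0.0381]
wrist_force: [12.7, -0.8, 0.5]
finger_gap: 0.0259
gripper_force: 64.8
```

```bash
python3 -m crank '[[[0,0,0],[0,0,0]],[[0,0,0],[0,0,0]],[[0,0,0],[0,0,0]],[[0,0,0],[0,0,0]],[[0,0,0],[0,0,0]]]' 100 60 | grep -E "pos|force|gap"
python3 -m crank '[[[0,0,-1.5],[0,0,0]],[[0,0,-3.5],[0,0,0]],[[0,0,-3.8],[0,0,0]],[[0,0,-3.8],[0,0,0]],[[0,0,-3.8],[0,0,0]]]' | grep -E "pos|force|gap"
python3 -m crank '[[[0,2,-3.4],[0,0,0]],[[0,4,0],[0,0,0]],[[0,4,0],[0,0,0]],[[0,4,0],[0,0,0]],[[0,4,0],[0,0,0]]]' | grep -E "pos|force|gap"
python3 -m crank '[[[0,4,0],[0,0,0]],[[0,4,0],[0,0,0]],[[0,4,0],[0,0,0]],[[0,0,0],[0,0,0]]]' | grep -E "pos|force|gap"
python3 - <<'E'
from h import *
for n in("side","top"):
    im,d=shot(n,f"pics/{n}2.png"); np.savez(f"{n}2.npz",im=im,d=d)
s,t=[cv2.imread(f"pics/{n}2.png") for n in("side","top")]
cs,ct=s[130:310,170:370],t[100:280,200:400]
cv2.imwrite("pics/c2.png",np.hstack([cv2.resize(cs,None,fx=2,fy=2),cv2.resize(ct,None,fx=2,fy=2)]))
E
```

```text
tool_pos: [0.4766, -0.0041, 0.036]
wrist_force: [-0.4, 0.2, 0.4]
finger_gap: 0.084
gripper_force: 0.0
tool_pos: [0.4764, -0.0042, 0.202]
wrist_force: [2.0, 0.0, -0.5]
finger_gap: 0.0855
gripper_force: 0.0
tool_pos: [0.5052, -0.1832, 0.2347]
wrist_force: [1.1, 0.4, 1.1]
finger_gap: 0.0855
gripper_force: 0.0
tool_pos: [0.5242, -0.3056, 0.233]
wrist_force: [1.3, 1.3, 0.6]
finger_gap: 0.0856
gripper_force: 0.0
```

View pics/c2.png

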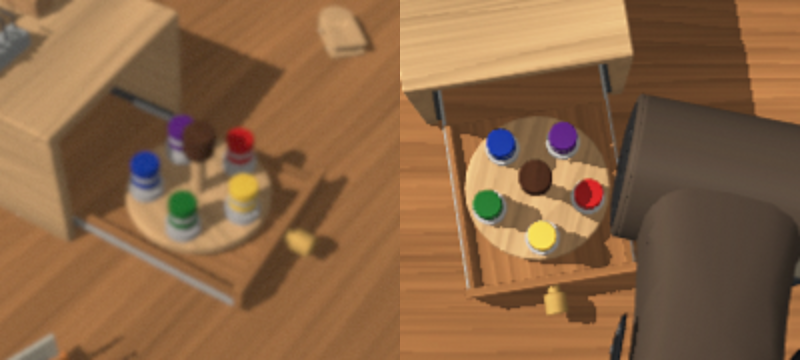

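```bash
cat > meas.py <<'E'
from h import *
def blobs(n,im,cols,box):
    hsv=cv2.cvtColor(im,cv2.COLOR_RGB2HSV);x0,y0,x1,y1=box;r={}
    for c,(lo,hi) in cols.items():
        m=cv2.inRange(hsv,lo,hi)
        if c=="red": m|=cv2.inRange(hsv,(172,)+lo[1:],(180,255,255))
        M=np.zeros_like(m);M[y0:y1,x0:x1]=m[y0:y1,x0:x1];M=cv2.morphologyEx(M,cv2.MORPH_CLOSE,np.ones((3,3)))
        k,l,s,ce=cv2.connectedComponentsWithStats(M)
        if k>1:
            i=1+s[1:,4].argmax();r[c]=(ce[i],s[i],l==i)
    return r
COL={"red":((0,190,90),(7,255,255)),"yellow":((22,170,130),(32,255,255)),"green":((50,120,40),(85,255,255)),"blue":((108,160,60),(125,255,255)),"violet":((126,120,40),(150,255,255)),"dark":((0,40,15),(20,255,75))}
E
python3 - <<'E'
from meas import *
S,T=[np.load(n+"2.npz") for n in("side","top")]
bt=blobs("top",T["im"],COL,(235,158,306,228)); bs=blobs("side",S["im"],COL,(230,185,305,250))
Q={}
for c in COL:
    if c in bt:
        z=.147 if c=="dark" else .096
        P=plane("top",[bt[c][0]],z)[0]
        ys,xs=np.where(bt[c][2]);D=withdepth("top",list(zip(xs,ys)),T["d"]);Q[c]=P
        e,rr=None,None
        if c in bs:
            # lid in side view: top part of blob: centroid of pixels whose depth height within 4 mm of max median
            ys,xs=np.where(bs[c][2]);E=withdepth("side",list(zip(xs,ys)),S["d"]);k=abs(E[:,2]-z)<.004
            if k.sum()>4: e,rr=tri("top",bt[c][0],"side",np.array([xs[k].mean(),ys[k].mean()]))
        print(c,bt[c][1],np.round(bt[c][0],1),"plane",P.round(4),"depth z",np.median(D[:,2]).round(4),"tri",e,rr)
tins=["red","yellow","green","blue","violet"]
P=np.array([Q[c][:2] for c in tins]);print("mean",P.mean(0),"radii",np.linalg.norm(P-P.mean(0),axis=1))
a=P-P.mean(0);ang=np.degrees(np.arctan2(a[:,1],a[:,0]));print(ang, (ang-189.05+180)%360-180)
# pull
kb=blobs("top",T["im"],{"k":((17,120,110),(32,255,255))},(268,240,288,262))["k"]
print(kb[1],kb[0],plane("top",[kb[0]],.043))
E
```

```text
red [288 190  13  14 149] [294.1 196.5] plane [ 0.6144 -0.041   0.096 ] depth z 0.0958 tri [ 0.61492397 -0.04093251  0.09351354] 0.000615264331394884
yellow [274 216   4   8   8] [276.2 219.5] plane [0.5591 0.002  0.096 ] depth z 0.0939 tri [0.56470363 0.0049296  0.07936691] 0.010592776190828995
green [237 195  14  15 152] [243.3 201.9] plane [0.6018 0.0811 0.096 ] depth z 0.0955 tri [0.60230184 0.08155304 0.09069122] 2.2793225372557202e-05
blue [244 165  14  15 159] [250.  171.5] plane [0.6758 0.0652 0.096 ] depth z 0.0952 tri [0.67681562 0.06566198 0.09112677] 0.00047988561762392535
violet [275 161  13  16 163] [281.1 168. ] plane [ 0.684 -0.01   0.096] depth z 0.0951 tri [ 0.68620814 -0.00866897  0.09492127] 0.004878437170231544
dark [262 180  14  18  92] [271.  189.2] plane [0.6256 0.0135 0.147 ] depth z 0.1449 tri [0.62721548 0.01367652 0.13429385] 0.00010657621179585446
mean [0.62699832 0.0194639 ] radii [0.06178049 0.07008996 0.06664322 0.06687647 0.06414734]
[-101.79161431 -165.57907617  112.25506424   43.16151107  -27.37314079] [  69.15838569    5.37092383  -76.79493576 -145.88848893  143.57685921]
[272 243  11  14 124] [276.99193548 250.0483871 ] [[0.48630978 0.00069109 0.043     ]]
```

```bash
python3 - <<'E'
import numpy as np
from scipy.optimize import least_squares
P=np.array([[.6144,-.041],[.6018,.0811],[.6758,.0652],[.684,-.010]]);k=np.array([0,2,3,4])
for sg in(1,-1):
    f=lambda p:(P-p[:2]-.065*np.c_[np.cos(p[2]+sg*k*1.25664),np.sin(p[2]+sg*k*1.25664)]).ravel()
    r=least_squares(f,[.627,.02,-1.78]);print(sg,r.x,np.degrees(r.x[2])-189.05+360,r.fun.round(4))
from h import *
s=ctrl.state();print(s["tool_pos"],s["joint_pos"])
go([.628,.021,.25],YAW)
E
```

```text
1 [ 0.66016235  0.02551111 -1.15270466] 104.90488767864738 [-0.0722 -0.0071 -0.0719 -0.008   0.0719  0.0071  0.0722  0.0079]
-1 [ 0.62783864  0.02212946 -1.78040982] 68.94003162384115 [ 0.0001  0.0004  0.0004 -0.0004 -0.0004 -0.0004 -0.0001  0.0004]
[ 0.52362113 -0.30160603  0.23308297] [-1.14459268e+01  1.46830980e+01 -9.96159117e+00 -1.79766705e-02
 -6.54808085e+01  1.10316639e+02]
shift cm [ 15.28 -30.27  -1.69]
turn [-0.001   0.002  -0.0033]
t 7.1333 q [-11.4  14.7 -10.   -0.  -65.5 110.3] p [ 0.5236 -0.3016  0.2331] F [ 0.6  0.9 -1. ] gap 0.08538472367088619 0.0
```

```bash
python3 -m crank '[[[1.7,-3.37,-0.2],[0,0,0]],[[1.7,-3.37,-0.2],[0,0,0]],[[1.7,-3.37,-0.2],[0,0,0]],[[1.7,-3.37,-0.2],[0,0,0]],[[1.7,-3.37,-0.2],[0,0,0]]]' >/dev/null
python3 -m crank '[[[1.7,-3.37,-0.2],[0,0,0]],[[1.7,-3.37,-0.2],[0,0,0]],[[1.7,-3.37,-0.2],[0,0,0]],[[1.7,-3.37,-0.2],[0,0,0]],[[0,0,0],[0,0,0]]]' >/dev/null
python3 -m crank '[[[0,0,0],[0,0,0]],[[0,0,0],[0,0,0]]]' >/dev/null
python3 -c "
from h import *
go([.6278,.0221,.131],YAW)"
```

```text
shift cm [ 0.05  0.26 12.12]
turn [-0.0001  0.0006  0.0022]
t 8.1333 q [ 20.   16.1  -5.5  -0.  -68.5  79.1] p [0.6269 0.0245 0.2522] F [-0.3 -0.6  0.1] gap 0.0853875403100997 0.0
```

```bash
python3 -m crank '[[[0,0.15,2.5],[0,0,0]],[[0.05,0.1,2.5],[0,0,0]],[[0,0,2.5],[0,0,0]],[[0,0,2.5],[0,0,0]],[[0,0,2.1],[0,0,0]]]' |grep force
python3 -m crank '[[[0,0,0],[0,0,0]],[[0,0,0],[0,0,0]]]'|grep force
python3 -c "
from h import *
go([.6278,.0221,.131],YAW)
shot('side','pics/s3.png'); i=cv2.imread('pics/s3.png')[130:310,170:370];cv2.imwrite('pics/s3c.png',cv2.resize(i,None,fx=3,fy=3))"
```

```text
wrist_force: [-0.0, -0.1, -0.4]
gripper_force: 0.0
wrist_force: [0.8, 0.0, 0.2]
gripper_force: 0.0
shift cm [ 0.04 -0.21 -0.  ]
turn [ 0.0006  0.0022 -0.0008]
t 8.7167 q [ 19.6  21.8 -14.1   0.  -54.2  79.4] p [0.6278 0.0199 0.131 ] F [0.8 0.  0.2] gap 0.08550755923591828 0.0
```

View pics/s3c.png

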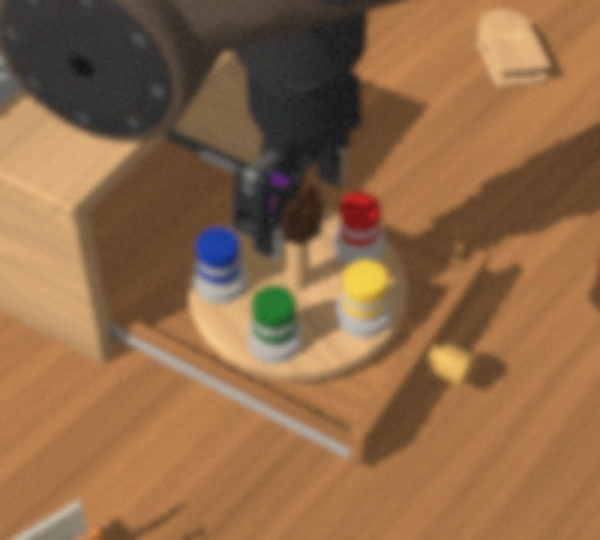

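The dark knob at crop (302,213) stands between the two fingers. I'll correct 2 mm sideways and close.

```bash
python3 -m crank '[[[0,-0.2,0],[0,0,0]],[[0,0,0],[0,0,0]],[[0,0,0],[0,0,0]]]' 100 50 >/dev/null
python3 -m crank '[[[0,0,0],[0,0,0]],[[0,0,0],[0,0,0]],[[0,0,0],[0,0,0]],[[0,0,0],[0,0,0]],[[0,0,0],[0,0,0]]]' 0 50 >/dev/null
python3 -m crank '[[[0,0,0],[0,0,0]],[[0,0,0],[0,0,0]]]'
```

```text
time_s: 9.6
tool_pos: [0.6287, 0.0214, 0.1321]
ee_rot: [[0.988, 0.157, 0.0], [0.157, -0.988, -0.002], [0.0, 0.002, -1.0]]
wrist_force: [0.6, -7.0, 4.5]
finger_gap: 0.039
gripper_force: 51.1
```

```bash
python3 -m crank '[[[0,0.05,0],[0,0,0.08]],[[0,0,0],[0,0,0.08]],[[0,0,0],[0,0,0.08]],[[0,0,0],[0,0,0.08]],[[0,0,0],[0,0,0.08]]]' |grep -E "pos|force"
python3 -m crank '[[[0,0,0],[0,0,0.08]],[[0,0,0],[0,0,0.08]],[[0,0,0],[0,0,0.08]],[[0,0,0],[0,0,0.08]],[[0,0,0],[0,0,0.08]]]' |grep -E "pos|force"
python3 -m crank '[[[0,0,0],[0,0,0.08]],[[0,0,0],[0,0,0.08]],[[0,0,0],[0,0,0.08]],[[0,0,0],[0,0,0.08]],[[0,0,0],[0,0,0.08]]]' |grep -E "pos|force"
python3 -m crank '[[[0,0,0],[0,0,0]],[[0,0,0],[0,0,0]]]'|grep -E "pos|force|gap"
python3 - <<'E'
from meas import *
go([.6278,.0221,.131],YAW-68.9)
R={}
for n in("side","top"):
    im,d=shot(n,f"pics/{n}4.png"); np.savez(f"{n}4.npz",im=im,d=d)
s,t=[cv2.imread(f"pics/{n}4.png") for n in("side","top")]
cv2.imwrite("pics/c4.png",np.hstack([cv2.resize(s[130:310,170:370],None,fx=2,fy=2),cv2.resize(t[100:280,200:400],None,fx=2,fy=2)]))
E
```

```text
tool_pos: [0.6287, 0.0214, 0.1321]
wrist_force: [0.4, -4.7, 4.7]
gripper_force: 51.2
tool_pos: [0.6287, 0.0213, 0.1321]
wrist_force: [0.1, -5.7, 4.0]
gripper_force: 51.2
tool_pos: [0.6287, 0.0214, 0.1321]
wrist_force: [0.3, -6.0, 3.7]
gripper_force: 51.2
tool_pos: [0.6287, 0.0214, 0.1321]
wrist_force: [0.1, -4.4, 5.4]
finger_gap: 0.0387
gripper_force: 51.2
shift cm [-0.11  0.04  0.11]
turn [ 0.0004 -0.0015  0.0021]
t 11.0167 q [ 19.7  21.8 -14.1   0.1 -54.2  10.5] p [0.6287 0.0214 0.1321] F [ 0.1 -4.4  5.4] gap 0.038743627086677265 51.174357533454895
```

View pics/c4.png

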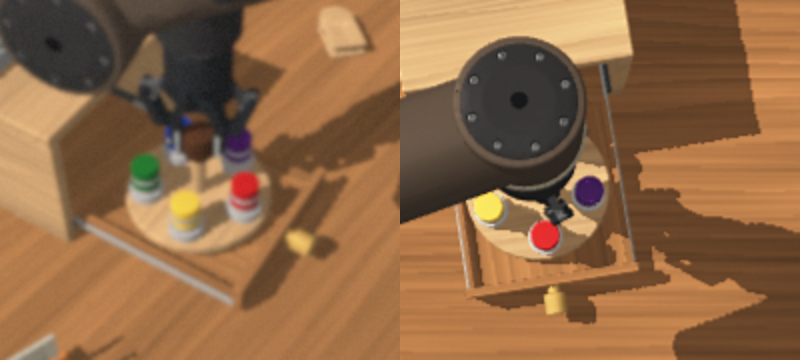

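The red tin is now at the front (top crop (544,236)), in line with the pull at (555,300), and the fingers grip the dark knob. Next I'll measure the angle and the tray's position.

```bash
python3 - <<'E'
from meas import *
from scipy.optimize import least_squares
T=np.load("top4.npz")
Q=[]
C=dict(COL);C["yellow"]=((22,170,130),(32,255,255))
b=blobs("top",T["im"],C,(235,180,306,228))
for c in("red","yellow","violet"):
    print(c,b[c][1],b[c][0].round(1));Q.append(plane("top",[b[c][0]],.096)[0][:2])
Q=np.array(Q);k=np.array([0,1,4])
f=lambda p:(Q-p[:2]-.065*np.c_[np.cos(p[2]-k*1.25664),np.sin(p[2]-k*1.25664)]).ravel()
r=least_squares(f,[.627,.02,-2.9]);print(r.x,np.degrees(r.x[2])-189.05+360,r.fun.round(4))
for n in(2,4):
    im=np.load(f"top{n}.npz")["im"];kb=blobs("top",im,{"k":((17,120,110),(32,255,255))},(268,240,288,262))["k"];print(kb[1],kb[0],plane("top",[kb[0]],.043))
v=r.x[:2]-plane("top",[kb[0]],.043)[0,:2];print("pull dir",np.degrees(np.arctan2(v[1],v[0])))
E
```

```text
red [266 211  13  14 144] [272.3 217.4]
yellow [248 201   4   8  10] [249.8 204.8]
violet [288 189  14  14 151] [294.2 195.3]
[ 0.62654183  0.01814802 -2.96236751] 1.2188441354333008 [ 0.0015  0.0049 -0.0011 -0.0099 -0.0004  0.005 ]
[272 243  11  14 124] [276.99193548 250.0483871 ] [[0.48630978 0.00069109 0.043     ]]
[272 243  12  14 130] [277.22307692 250.02307692] [[4.86371351e-01 1.14637024e-04 4.30000000e-02]]
pull dir 7.331016069549505
```

```bash
python3 - <<'E'
from meas import *
T=np.load("top4.npz")
print(cv2.cvtColor(T["im"],cv2.COLOR_RGB2HSV)[204,244])
C=dict(COL);C["yellow"]=((20,170,150),(36,255,255))
b=blobs("top",T["im"],C,(235,190,306,228));b["violet"]=blobs("top",T["im"],C,(235,180,306,228))["violet"]
for c,k in(("red",0),("yellow",1),("violet",4)):
    P=plane("top",[b[c][0]],.096)[0,:2];v=P-[.6278,.0221];print(c,b[c][1],P,np.linalg.norm(v),(np.degrees(np.arctan2(v[1],v[0]))+72*k-189.05+180)%360-180)
E
```

```text
[ 26 156 250]
red [266 211  13  14 144] [0.56407591 0.01143324] 0.06461067245144989 0.4526315061727928
yellow [243 200   9  11  19] [0.59129302 0.06919801] 0.05959011439868553 10.730258911445844
violet [288 189  14  14 151] [ 0.61737343 -0.04125211] 0.06420439041385681 -0.39602331351039766
```

```bash
python3 -m crank '[[[-0.07,0.19,0],[0,0,0]],[[0,0,0],[0,0,0]],[[0,0,0],[0,0,0]]]' 0 70 |grep -E "pos|force"
python3 -m crank '[[[-0.07,0.19,0],[0,0,0]],[[0,0,0],[0,0,0]],[[0,0,0],[0,0,0]]]'|grep -E "pos|force"
```

```text
tool_pos: [0.6286, 0.0213, 0.1323]
wrist_force: [7.5, -5.8, -0.4]
gripper_force: 71.6
tool_pos: [0.6285, 0.0213, 0.1323]
wrist_force: [15.2, -5.1, -5.9]
gripper_force: 72.2
```

```bash
python3 -m crank '[[[0.07,-0.19,0],[0,0,0]],[[0,0,0],[0,0,0]],[[0,0,0],[0,0,0]],[[0,0,0],[0,0,0]]]'|grep -E "pos|force|gap|ee"
python3 - <<'E'
from meas import *
im,d=shot("top")
for c,k,bx in(("red",0,(235,190,306,228)),("violet",4,(235,180,306,228))):
    b=blobs("top",im,COL,bx);P=plane("top",[b[c][0]],.096)[0,:2];v=P-[.6278,.0221];print(c,(np.degrees(np.arctan2(v[1],v[0]))+72*k-189.05+180)%360-180)
print(ctrl.close_job())
E
```

```text
tool_pos: [0.6286, 0.0213, 0.1323]
ee_rot: [[0.505, -0.863, 0.004], [-0.863, -0.505, -0.001], [0.003, -0.003, -1.0]]
wrist_force: [7.6, -5.2, -0.1]
finger_gap: 0.0387
gripper_force: 72.7
red 0.38283882803762026
violet -0.39602331351039766
the job is handed in; nothing more can be done
None
```

The tray is pulled out to its stop, the red tin is squarely at the front (within about 0.5° as measured), the gripper is holding the centre knob at about 72 N, and the job is handed in (no verdict returned; I didn't re-check the bench items at the end, but no move went near them).

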